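# Dust lock of the drying cabinet: inner gate checked, outer gate opened

### The job

The dry plaque is to be taken out through the dust lock of the drying cabinet without letting workshop dust in. First check by touch that the inner gate, the one between the lock and the cabinet, is shut: press its handle firmly down until it is fully home and hold it a moment. Only then raise the outer gate, at the lock's free end, to the top of its travel, and leave it standing open with the inner gate still shut.

Things in the scene. Friction and masses are not known exactly. Their poses are not given: they have to be found in the camera images.
- inner_handle (a point): Centre of the inner gate's wooden handle bar: 90 mm long (its x), 22 thick (its y), 32 high (z up; top 16 mm above this point). The gate, an upright aluminium plate sliding straight up, stands between the clear lock chamber (200 mm square) and the bigger low wooden drying cabinet (320 mm square, clear roof). y points from here to the outer handle. Moves with the gate; 172 mm above the table when shut.
- inner_gate (a joint): Height by which the inner gate is raised, m: 0 fully shut, 0.1 top stop. It starts anywhere from shut to 30 mm ajar. Friction holds it where it is left; about 2 N on its handle slides it down until it meets its stop, which is hard.
- outer_handle (a point): Centre of the same kind of handle bar, same size and axes, on the outer gate at the chamber's free end away from the cabinet, 160 mm from the inner handle. Pinch it from above across its 22 mm (along y). 172 mm above the table when shut; the flat roofs of chamber and cabinet are 140 mm above the table, so the bar's underside is 16 mm above the roof.
- outer_gate (a joint): Height by which the outer gate is raised, m: 0 shut (as it starts), 0.1 top stop. Lifting it takes 6.5 to 8 N; friction holds it where it is let go.

How it is judged:
By the outcome, as a careful person would: the job done as asked, in the order asked, and still so for the second after the job is handed in, with the robot touching nothing.
It also fails if it takes over 45 s, if anything falls off the work surface, if the arm or the gripper's body presses on something with over 40 N, if the wrist force passes 120 N, or if a joint passes its speed limit or range.

### The arm

A 6-joint arm with a two-finger parallel gripper is mounted at the origin on the work surface. World frame = base frame: x ahead of the robot, y to its left, z up, the work surface at z = 0. Lengths are in m, angles in degrees, forces in N, time in s.
With the tool pointing down it reaches from about 0.25 to 0.775 m from the base axis. Payload 4 kg.
Tool frame: the origin (TCP) lies at the very end of the fingers, on their centre line; the grasp point (between the pads) lies 19 mm behind it; z points along the fingers, y is the line along which they close (so a half turn about z gives the same grasp; the last joint's range is limited). The gripper opens to 94 mm and grips with 3 to 60 N. Pads are 16 mm wide; open, the fingers measure 119 mm over their backs; the gripper's body (75 mm by 177 mm) begins 78 mm behind the grasp point.
Start: joints at [-70.021, 4.996, 78.535, -0, 96.463, -5.907], TCP at [0.24, -0.495, 0.206] pointing down, gripper open.
Joint ranges: [-177.83, 177.83], [-43.37, 116.18], [15.69, 146.23], [-61.86, 241.86], [9.47, 152.12], [-147.06, 147.06]. Speed limits (degrees/s): [159.86, 159.86, 180, 180, 180, 180].

### API

Orientations are given as [roll, pitch, yaw] about the fixed x, y, z axes, in that order (R = Rz(yaw) Ry(pitch) Rx(roll)).
In Python, from workcell import monitor, cams, workorder gives the robot as it stands. The module is installed in compiled form; this text tells all that it offers.
- The arm moves only by the tool servo_tool, never from a script. Its arguments are lists of equal length, an entry for each row: "fingers": the finger opening in mm, from 0 to 94; "linear": the shift along the tool's x, y, z in mm, a list of three; "roll": the turn about the tool's z in degrees. In form: {"fingers": [fingers, ...], "linear": [[x, y, z], ...], "roll": [roll, ...]}. A call has 1 to 12 rows; each row shifts and turns the commanded pose from where the row before left it, along the tool's axes as they then stand; what a row does not reach is not made up. A row lasts 1/8 s, in which the tool goes at most 62.5 mm and 10.7 degrees, less where a joint would pass 70% of its speed; a pose out of reach is approached as far as the arm can. A call with a gripper value outside its range is refused whole. The fingers move at their own pace and stop on an object; "grip_force" is the grip in N (left out, the last holds). Time passes only in rows, so rows that do not move let the fingers close. It gives the time, the measured TCP pose, the force, the opening and the grip force at its end, in the units of the state.
- monitor.get_obs(): the state, without advancing time (a new reading comes with each control period).
- cams.get_image(name): name is "scene" or "top"; returns a dict with "image" (384x512x3 uint8, blue, green, red), "depth" (384x512 float32, m along the optical axis (not along the pixel's ray), 0 where there is no reading), "camera_matrix" (3x3 intrinsics, pixels), "R" (3x3) and "t" (3): a world point X has camera coordinates R X + t. Camera axes: x right, y down, z forward; pixel columns grow to the right and rows downward; lengths in m; the calibration is good to about 2 mm. A picture is of the moment at which its call begins.
- workorder.job_done(): hands the job in; it is judged then, once.
The state is a dict: "time_s": time; "q": joint angles; "qvel": joint speeds; "effort": joint torques, N m; "tcp_pos": TCP position; "eef_rot": TCP orientation; "contact_force": force on the tool from outside, world axes, zero at the start; "ft_torque": the same for the moment, N m; "width": opening from 0.0 (shut) to 1.0 (fully open); "grasp_force": force on a finger pad.
Only numpy, scipy, OpenCV 4.12 (cv2) and the standard library are available. Lean on these libraries where they do the work, as an engineer would, in place of code of your own. Each camera call takes 0.05 s, during which the arm holds its last target. There are 200 camera calls.

## Working session

There is one attempt and no reset: what is moved stays moved. The work goes in short steps, Python scripts to look and compute and a tool call to move; the robot and the scene stay as the last step left them, time stands still between calls to the robot, and variables do not carry over. Pictures are saved under pics/ and viewed, at most 10 in all, crops included, and the job is handed in when it is done.

Besides the shell and the picture viewer there is one more tool, called after ">>>" by a JSON object that holds its "name" and its "arguments". servo_tool: Moves the arm, as the interface text tells. Its arguments: {"type":"object","properties":{"fingers":{"type":"array","items":{"type":"number"}},"linear":{"type":"array","items":{"type":"array","items":{"type":"number"}}},"roll":{"type":"array","items":{"type":"number"}},"grip_force":{"type":"number"}},"required":["fingers","linear","roll"]}

```bash
mkdir -p pics; python3 - <<'E'
from workcell import monitor,cams
import cv2,numpy as np
o=monitor.get_obs();print(o)
for n in("scene","top"):
    d=cams.get_image(n);cv2.imwrite(f"pics/{n}0.png",d["image"]);np.savez(f"{n}0.npz",**d);print(n,d["camera_matrix"],d["R"],d["t"])
E
```

```text
{'time_s': 0.0, 'q': array([-7.00216230e+01,  5.03879606e+00,  7.86237648e+01, -2.59708281e-03,
        9.64615247e+01, -5.90894236e+00]), 'qvel': array([ 0.05775315, -0.03360751,  0.04679116, -0.07793993,  0.03783702,
        0.08940344]), 'effort': array([ 1.08181721e-03, -3.40176201e+01, -3.02427399e+01,  7.19508086e-02,
        3.30517930e-02, -1.62570095e-04]), 'tcp_pos': array([ 0.23991217, -0.49431518,  0.20431583]), 'eef_rot': array([-1.79876308e+02, -1.02068218e-02,  2.58870189e+01]), 'contact_force': array([-0.04188566, -0.04312313,  0.08628666]), 'ft_torque': array([0.06727593, 0.01678962, 0.00790717]), 'grasp_force': 0.0, 'width': 1.0008141551548264}
scene [[348.61414165   0.         255.51575971]
 [  0.         348.61414165 196.966306  ]
 [  0.           0.           1.        ]] [[ 0.96241417  0.27147763 -0.00767262]
 [ 0.25665799 -0.91838826 -0.30114728]
 [-0.08880119  0.28785917 -0.95354677]] [-0.57592615 -0.0361366   0.79400993]
top [[371.86228118   0.         253.21087367]
 [  0.         371.86228118 183.98943122]
 [  0.           0.           1.        ]] [[ 0.00639928 -0.99991679  0.01120133]
 [-0.98562304 -0.0081983  -0.1687602 ]
 [ 0.16883799 -0.00996035 -0.98559349]] [0.07428076 0.57481768 0.68332862]
```

View pics/scene0.png

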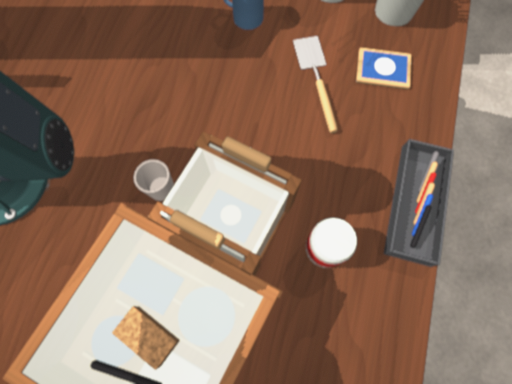

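View pics/top0.png

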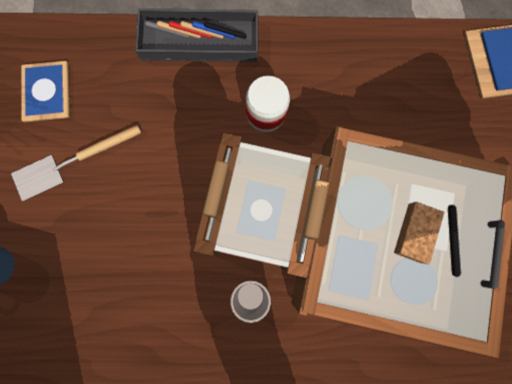

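The scene view shows the outer handle at about (246,152) and the inner at (191,227). In the top view they are at about (216,188) and (317,208). The cabinet is on the right in the top view, with a jar and a glass beside the lock.

```bash
cat > h.py <<'E'
import numpy as np,cv2
def ray(d,p):
    r=d["R"].T@np.linalg.solve(d["camera_matrix"],[p[0],p[1],1.]);return -d["R"].T@d["t"],r
def onz(d,p,z):
    c,r=ray(d,p);return c+r*(z-c[2])/r[2]
def cloud(d):
    v,u=np.mgrid[:384,:512];K=d["camera_matrix"];D=d["depth"]
    P=np.stack([(u-K[0,2])/K[0,0]*D,(v-K[1,2])/K[1,1]*D,D],-1)
    return (P-d["t"])@d["R"]
E
python3 - <<'E'
from h import *
px={"scene":[(246,152),(191,227)],"top":[(216,188),(317,208)]}
for n in px:
    d=dict(np.load(n+"0.npz"));W=cloud(d)
    for p in px[n]:
        print(n,p,onz(d,p,.188).round(4),W[p[1],p[0]].round(4))
        g=onz(d,p,.188)
        m=(d["depth"]>0)&(np.hypot(W[...,0]-g[0],W[...,1]-g[1])<.065)&(W[...,2]>.165)&(W[...,2]<.23)
        m=cv2.morphologyEx(m.astype(np.uint8),cv2.MORPH_OPEN,np.ones((3,3)))
        k,l,s,c=cv2.connectedComponentsWithStats(m)
        for i in range(1,k):
            if s[i,4]<80: continue
            Q=W[l==i];Q=Q[Q[:,2]>np.percentile(Q[:,2],60)-.006]
            r=cv2.minAreaRect(Q[:,:2].astype(np.float32)*1000)
            print("  comp",s[i],len(Q),"z50/90",np.percentile(Q[:,2],[50,90]).round(4),"rect",np.round(r[0],1),np.round(r[1],1),round(r[2],1))
# zoom
d=dict(np.load("top0.npz"));cv2.imwrite("pics/z.png",cv2.resize(d["image"][110:300,180:360],None,fx=3,fy=3,interpolation=2))
E
```

```text
scene (246, 152) [0.5443 0.1362 0.188 ] [0.5445 0.1356 0.1893]
  comp [222 137  49  34 791] 612 z50/90 [0.1884 0.1898] rect [543.  138.6] [21.9 89.5] 77.5
scene (191, 227) [ 0.4954 -0.0157  0.188 ] [ 0.5015 -0.0195  0.212 ]
  comp [170 210  55  38 874] 787 z50/90 [0.213  0.2144] rect [508.  -17.1] [22.2 90.6] 77.7
top (216, 188) [0.5434 0.1388 0.188 ] [0.5434 0.1387 0.1881]
  comp [203 160  26  57 826] 764 z50/90 [0.1871 0.1886] rect [544.9 139.5] [22.2 89.8] 77.3
top (317, 208) [ 0.5129 -0.0207  0.188 ] [ 0.5105 -0.0166  0.2103]
  comp [303 180  26  59 961] 852 z50/90 [0.2116 0.213 ] rect [510.2 -16.6] [22.3 89.6] 77.5
```

View pics/z.png

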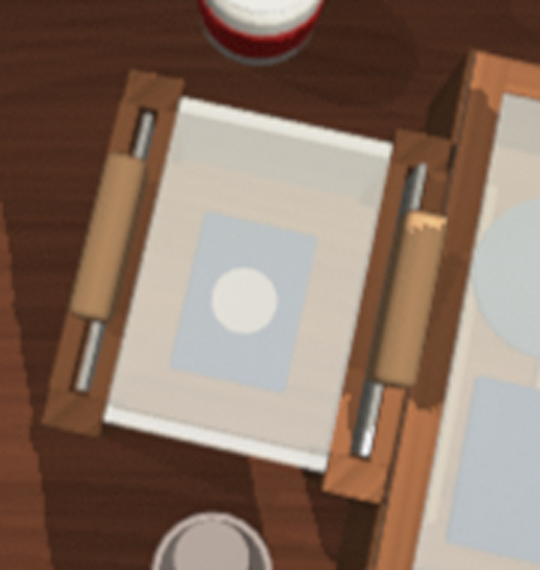

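The inner gate stands about 24 mm ajar: its bar top is at 0.212 and its centre at (0.509, -0.017). The outer handle is at (0.544, 0.139) and shut. The handles lie along yaw -12.6°. I'll rise, turn and close the fingers first, then travel.

>>> {"name": "servo_tool", "arguments": {"fingers": [0, 0, 0, 0, 0, 0], "linear": [[0, 0, -15], [0, 0, -15], [0, 0, -15], [0, 0, -10], [0, 0, 0], [0, 0, 0]], "roll": [9.6, 9.6, 9.6, 9.6, 0, 0], "grip_force": 20}}

```text
time_s: 0.85
tcp_pos: [0.24, -0.4945, 0.2595]
eef_rot: [-179.9, 0.0, -12.4]
contact_force: [0.3, 0.5, -0.1]
width: 0.4
grasp_force: 0.0
```

>>> {"name": "servo_tool", "arguments": {"fingers": [0, 0, 0, 0, 0, 0, 0, 0, 0, 0, 0, 0], "linear": [[14.4, -47.6, 0], [14.4, -47.6, 0], [14.4, -47.6, 0], [14.4, -47.6, 0], [14.4, -47.6, 0], [14.4, -47.6, 0], [14.4, -47.6, 0], [14.4, -47.6, 0], [14.4, -47.6, 0], [14.4, -47.6, 0], [14.4, -47.6, 0], [0, 0, 0]], "roll": [0, 0, 0, 0, 0, 0, 0, 0, 0, 0, 0, 0]}}

```text
time_s: 2.35
tcp_pos: [0.5086, -0.0153, 0.259]
eef_rot: [-180.0, 0.2, -12.1]
contact_force: [-0.2, -0.7, 0.4]
width: 0.005
grasp_force: 0.0
```

>>> {"name": "servo_tool", "arguments": {"fingers": [0, 0, 0, 0, 0, 0, 0, 0, 0, 0], "linear": [[0, 1.5, 12], [0, 0, 12], [0, 0, 12], [0, 0, 6], [0, 0, 4], [0, 0, 4], [0, 0, 4], [0, 0, 4], [0, 0, 4], [0, 0, 0]], "roll": [0, 0, 0, 0, 0, 0, 0, 0, 0, 0]}}

```text
time_s: 3.6
tcp_pos: [0.508, -0.0192, 0.1979]
eef_rot: [-180.0, 0.0, -12.5]
contact_force: [0.4, 0.5, 0.6]
width: 0.003
grasp_force: 0.0
```

>>> {"name": "servo_tool", "arguments": {"fingers": [0, 0, 0, 0, 0], "linear": [[0, 0, 3], [0, 0, 3], [0, 0, 3], [0, 0, 1], [0, 0, 0]], "roll": [0, 0, 0, 0, 0]}}

```text
time_s: 4.22
tcp_pos: [0.508, -0.0194, 0.1883]
eef_rot: [-180.0, -0.0, -12.5]
contact_force: [1.1, 0.8, 1.1]
width: 0.005
grasp_force: 0.5
```

>>> {"name": "servo_tool", "arguments": {"fingers": [0, 0, 0], "linear": [[0, 0, 1], [0, 0, 1], [0, 0, 0]], "roll": [0, 0, 0]}}

```text
time_s: 4.6
tcp_pos: [0.508, -0.0194, 0.1882]
eef_rot: [-180.0, -0.1, -12.5]
contact_force: [-1.7, 1.7, 7.0]
width: 0.008
grasp_force: 3.7
```

```bash
python3 - <<'E'
from workcell import cams
from h import *
d=cams.get_image("scene");cv2.imwrite("pics/press.png",cv2.resize(d["image"][90:300,110:320],None,fx=2.8,fy=2.8))
E
```

```text
(no output)
```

View pics/press.png

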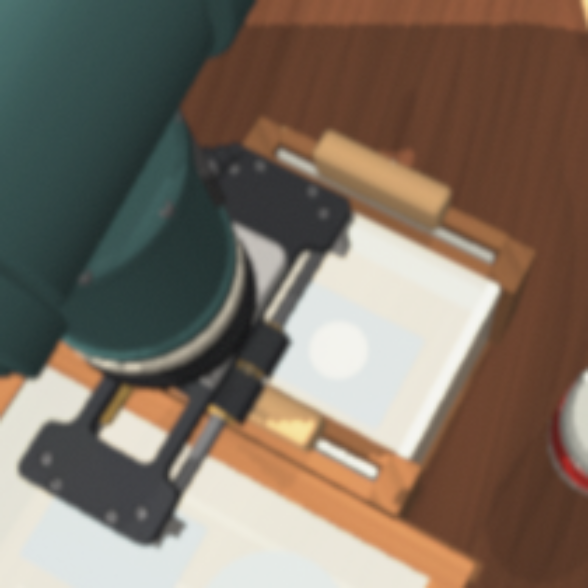

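The crop shows the closed fingers on the inner handle at about (265,400). Force rises at z=0.188, so the gate is on its stop. Now I'll press firmly and hold.

>>> {"name": "servo_tool", "arguments": {"fingers": [0, 0, 0, 0, 0, 0, 0, 0, 0, 0, 0], "linear": [[0, 0, 1], [0, 0, 1], [0, 0, 0.5], [0, 0, 0], [0, 0, 0], [0, 0, 0], [0, 0, 0], [0, 0, 0], [0, 0, 0], [0, 0, 0], [0, 0, 0]], "roll": [0, 0, 0, 0, 0, 0, 0, 0, 0, 0, 0]}}

```text
time_s: 6.02
tcp_pos: [0.5081, -0.0194, 0.1882]
eef_rot: [-180.0, -0.2, -12.5]
contact_force: [-4.0, 1.8, 14.8]
width: 0.008
grasp_force: 7.5
```

>>> {"name": "servo_tool", "arguments": {"fingers": [0, 0, 0, 0, 0, 0, 0, 0, 0, 0], "linear": [[0, 0, 1], [0, 0, 1], [0, 0, 0], [0, 0, 0], [0, 0, 0], [0, 0, 0], [0, 0, 0], [0, 0, 0], [0, 0, 0], [0, 0, 0]], "roll": [0, 0, 0, 0, 0, 0, 0, 0, 0, 0]}}

```text
time_s: 7.28
tcp_pos: [0.5082, -0.0194, 0.1881]
eef_rot: [-180.0, -0.3, -12.5]
contact_force: [-7.4, 1.6, 21.2]
width: 0.004
grasp_force: 10.5
```

>>> {"name": "servo_tool", "arguments": {"fingers": [0, 0, 0, 0, 0, 0, 0], "linear": [[0, 0, -5], [0, 0, -5], [0, 0, -15], [0, 0, -20], [0, 0, -20], [0, 0, -15], [0, 0, 0]], "roll": [0, 0, 0, 0, 0, 0, 0]}}

```text
time_s: 8.15
tcp_pos: [0.5086, -0.0196, 0.2634]
eef_rot: [-180.0, -0.1, -12.5]
contact_force: [0.0, 0.6, 0.2]
width: 0.006
grasp_force: 0.0
```

>>> {"name": "servo_tool", "arguments": {"fingers": [50, 50, 50, 50, 50, 50], "linear": [[0, -40, 0], [0, -40, 0], [0, -40, 0], [0, -42, 0], [0, 0, 0], [0, 0, 0]], "roll": [0, 0, 0, 0, 0, 0]}}

```text
time_s: 8.9
tcp_pos: [0.5426, 0.1382, 0.261]
eef_rot: [179.9, 0.1, -12.5]
contact_force: [0.4, 1.0, 0.1]
width: 0.531
grasp_force: 0.0
```

```bash
python3 - <<'E'
from workcell import cams
from h import *
for n in("scene","top"):
    d=cams.get_image(n);W=cloud(d)
    for g in((.509,-.017),(.544,.139)):
        m=(d["depth"]>0)&(np.hypot(W[...,0]-g[0],W[...,1]-g[1])<.055)&(W[...,2]>.165)&(W[...,2]<.22)
        Q=W[m]
        if len(Q)>80: print(n,g,len(Q),np.percentile(Q[:,2],[50,90]).round(4),[np.round(a,1) for a in cv2.minAreaRect(Q[:,:2].astype(np.float32)*1000)])
    cv2.imwrite(f"pics/{n}1.png",d["image"])
E
```

```text
scene (0.509, -0.017) 798 [0.1882 0.1897] [array([508.8, -17.2]), array([22.1, 89.2]), np.float64(77.6)]
scene (0.544, 0.139) 564 [0.1877 0.1896] [array([553.6, 136.6]), array([22.8, 68. ]), np.float64(77.1)]
top (0.509, -0.017) 856 [0.1867 0.1883] [array([510.6, -16.5]), array([22.4, 90.2]), np.float64(77.6)]
top (0.544, 0.139) 379 [0.187  0.1885] [array([538.9, 140.8]), array([22.2, 77.7]), np.float64(77.1)]
```

View pics/top1.png

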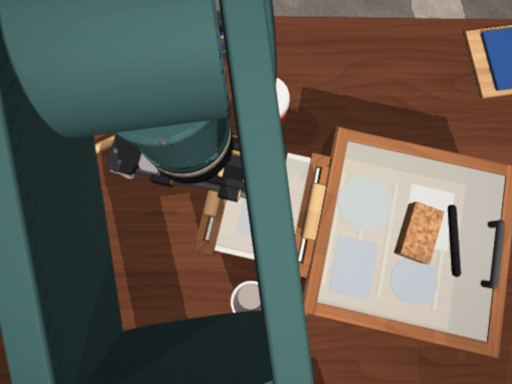

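The top view shows the inner handle at (314,205). Its bar top is at 0.188, so the inner gate is shut. The gripper is over the outer handle near (212,195). I'll descend and pinch.

>>> {"name": "servo_tool", "arguments": {"fingers": [50, 50, 50, 50, 50, 50, 50], "linear": [[1, -1, 20], [0, 0, 20], [0, 0, 20], [0, 0, 20], [0, 0, 15], [0, 0, 9], [0, 0, 0]], "roll": [0, 0, 0, 0, 0, 0, 0]}}

```text
time_s: 9.88
tcp_pos: [0.5439, 0.1391, 0.1575]
eef_rot: [180.0, 0.1, -12.5]
contact_force: [-0.9, -0.2, 0.2]
width: 0.532
grasp_force: 0.0
```

>>> {"name": "servo_tool", "arguments": {"fingers": [10, 10, 10, 10, 10, 10, 10, 10], "linear": [[0, 0, 0], [0, 0, 0], [0, 0, 0], [0, 0, 0], [0, 0, 0], [0, 0, 0], [0, 0, 0], [0, 0, 0]], "roll": [0, 0, 0, 0, 0, 0, 0, 0], "grip_force": 35}}

```text
time_s: 10.88
tcp_pos: [0.5443, 0.1389, 0.1585]
eef_rot: [179.9, -0.0, -12.5]
contact_force: [-1.6, -4.1, 4.6]
width: 0.23
grasp_force: 35.0
```

>>> {"name": "servo_tool", "arguments": {"fingers": [10, 10, 10, 10, 10, 10, 10, 10, 10, 10, 10, 10], "linear": [[0, 0, -4], [0, 0, -8], [0, 0, -8], [0, 0, -8], [0, 0, -8], [0, 0, -8], [0, 0, -8], [0, 0, -8], [0, 0, -8], [0, 0, -8], [0, 0, -8], [0, 0, -8]], "roll": [0, 0, 0, 0, 0, 0, 0, 0, 0, 0, 0, 0]}}

```text
time_s: 12.38
tcp_pos: [0.5442, 0.1389, 0.247]
eef_rot: [179.9, 0.2, -12.5]
contact_force: [1.4, -3.5, -8.0]
width: 0.23
grasp_force: 35.0
```

>>> {"name": "servo_tool", "arguments": {"fingers": [10, 10, 10, 10, 10, 10], "linear": [[0, 0, -4], [0, 0, -2], [0, 0, -1], [0, 0, -1], [0, 0, 0], [0, 0, 0]], "roll": [0, 0, 0, 0, 0, 0]}}

```text
time_s: 13.12
tcp_pos: [0.5442, 0.1389, 0.2553]
eef_rot: [179.9, 0.1, -12.5]
contact_force: [0.3, -5.7, -6.6]
width: 0.231
grasp_force: 35.0
```

>>> {"name": "servo_tool", "arguments": {"fingers": [10, 10, 10, 10, 10, 10], "linear": [[0, 0, -1], [0, 0, -1], [0, 0, -1], [0, 0, -1], [0, 0, 0], [0, 0, 0]], "roll": [0, 0, 0, 0, 0, 0]}}

```text
time_s: 13.88
tcp_pos: [0.5442, 0.1389, 0.2585]
eef_rot: [179.9, 0.2, -12.5]
contact_force: [2.5, -4.9, -9.3]
width: 0.229
grasp_force: 35.0
```

>>> {"name": "servo_tool", "arguments": {"fingers": [10, 10, 10, 10, 10], "linear": [[0, 0, -1], [0, 0, -1], [0, 0, -1], [0, 0, 0], [0, 0, 0]], "roll": [0, 0, 0, 0, 0]}}

```text
time_s: 14.5
tcp_pos: [0.544, 0.1389, 0.2586]
eef_rot: [179.8, 0.4, -12.6]
contact_force: [4.3, -5.4, -16.9]
width: 0.232
grasp_force: 35.0
```

At the top stop: z has stopped changing and the force is rising. I'll ease off slightly, release and withdraw.

>>> {"name": "servo_tool", "arguments": {"fingers": [10, 10, 50, 50, 50, 50, 50, 50], "linear": [[0, 0, 1.5], [0, 0, 0], [0, 0, 0], [0, 0, 0], [0, 0, 0], [0, 0, 0], [0, 0, 0], [0, 0, 0]], "roll": [0, 0, 0, 0, 0, 0, 0, 0]}}

```text
time_s: 15.5
tcp_pos: [0.5441, 0.1395, 0.2636]
eef_rot: [-180.0, -0.0, -12.5]
contact_force: [0.0, 0.4, -0.4]
width: 0.535
grasp_force: 0.0
```

>>> {"name": "servo_tool", "arguments": {"fingers": [50, 50, 50, 50, 50, 50, 50, 50, 50, 50], "linear": [[0, 0, -8], [0, 0, -15], [0, 0, -20], [0, 0, -20], [0, 0, -20], [0, 0, -10], [-20, -20, 0], [-30, -40, 0], [-30, -40, 0], [0, 0, 0]], "roll": [0, 0, 0, 0, 0, 0, 0, 0, 0, 0]}}

```text
time_s: 16.75
tcp_pos: [0.4863, 0.257, 0.3569]
eef_rot: [-180.0, -0.0, -12.2]
contact_force: [-0.3, 0.3, 0.2]
width: 0.531
grasp_force: 0.0
```

```bash
python3 - <<'E'
from workcell import cams
from h import *
for n in("scene","top"):
    d=cams.get_image(n);W=cloud(d)
    for g,lo,hi in(((.509,-.017),.165,.25),((.544,.139),.24,.32)):
        m=(d["depth"]>0)&(np.hypot(W[...,0]-g[0],W[...,1]-g[1])<.05)&(W[...,2]>lo)&(W[...,2]<hi)
        Q=W[m]
        if len(Q)>80: print(n,g,len(Q),np.percentile(Q[:,2],[50,90]).round(4),[np.round(a,1) for a in cv2.minAreaRect(Q[:,:2].astype(np.float32)*1000)])
    cv2.imwrite(f"pics/{n}2.png",d["image"])
E
```

```text
scene (0.509, -0.017) 799 [0.1883 0.1897] [array([508.7, -17.2]), array([22.2, 89.5]), np.float64(77.6)]
scene (0.544, 0.139) 1256 [0.2876 0.2894] [array([543.3, 137.9]), array([22.4, 89. ]), np.float64(77.1)]
top (0.509, -0.017) 861 [0.1866 0.1881] [array([510.3, -16.5]), array([22.5, 89.7]), np.float64(77.4)]
top (0.544, 0.139) 1241 [0.2869 0.2883] [array([545. , 139.4]), array([22.3, 90.1]), np.float64(77.5)]
```

View pics/scene2.png

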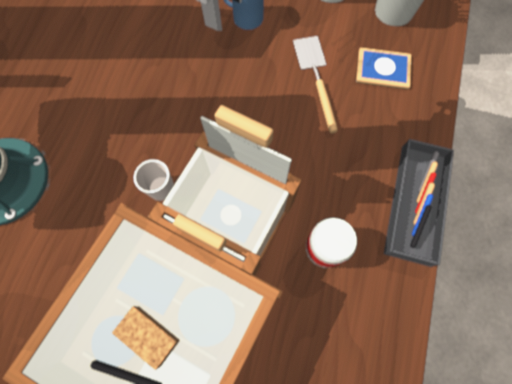

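The picture shows the outer gate plate standing up at (245,145) and the inner handle seated at (195,230). The outer bar top is at 0.288, which is the full 100 mm, and the inner is at 0.188, shut. The arm is clear of everything.

```bash
python3 -c "
from workcell import workorder;print(workorder.job_done())"
```

```text
the job is handed in; nothing more can be done
None
```

The job is handed in: I pressed the inner gate home from 24 mm ajar and held it at about 21 N, then raised the outer gate to its 100 mm top stop; at the last look it stood open, with the inner gate still shut and the arm clear.

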